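# Set the phone stand's post to its mark and lock the cam lever, still holding the post

### The job

Lower the phone stand's post until its engraved ring is level with the collar's rim. Then, without letting go of the post and keeping the ring at the rim, turn your hand about the post so that a finger swings the collar's cam lever clockwise (seen from above) fully home to its stop. Finish still holding the post, so that the phone clamp can be screwed on, and leave everything else on the worktop where it stands.

Things in the scene. Friction and masses are not known exactly. Their poses are not given: they have to be found in the camera images.
- stand: Table stand for a phone; it does not shift or tip. A dark cast round base (170 mm across, 24 mm high in the middle), an upright steel tube 24 mm across, and on it a black clamp collar 38 mm across whose top nut (28 mm across) ends 170 mm above the worktop. Origin: under the middle of the base, on the post's axis; z up; its yaw varies.
- collar_rim (a point): Centre of the collar's rim (upper edge of its top nut), on the post's axis, 170 mm above the worktop; z up. From 24 to 12 mm below the rim sits the black cam ring, 46 mm across, that carries the lever; it turns about an upright axis 4 mm beside the post's axis.
- post: Sliding post: an upright round steel tube 16 mm across that slides in the collar and also turns freely in it while unlocked; about 0.3 kg. Origin: the middle of its engraved ring (a dark band 4 mm high), on the axis; z up. Above the ring: 49 mm of bare post, a black head 20 mm across and 10 mm high, a brass stud 6 mm across; the very top is 66 mm above the ring.
- post_slide (a joint): Height of the engraved ring above the rim, m: 0 = level with the rim (wanted), positive = post too high; 0.02 to 0.055 at the start, range -0.03 to 0.07. The bushing drags with about 4.6 N, so it just carries the post's weight: 1 to 3 N push it down, about 8 N pull it up.
- lever (a joint): Angle of the cam lever, rad: 0 to 0.2 at the start (open), grows as the lever swings clockwise seen from above, 1.10 = fully home at its stop. It stays where it is left. From about 0.45 on its eccentric lobe nips the post; that takes some 5 to 10 N at the paddle and leaves the post clamped (over 10 N to move it).
- lever_paddle (a point): Middle of the lever's upright paddle; x points outward, z up, the pivot is 30 mm away along -x; clockwise is towards -y. A black plate 5 mm thick (y), from 13 to 50 mm from the pivot and from 3 to 38 mm above the rim, its outer edge rounded. A finger pinching the post less than 38 mm above the rim, turned about the post, meets its flat side and carries it round.
- phone_clamp: Black phone clamp lying by the stand, 30 x 72 x 40 mm; origin under its middle; in the way only; must be left alone.
- pepper: Glass pepper shaker with a steel cap, 44 mm across, 74 mm high; origin under its middle; in the way only; must be left alone.
- jar: Glass jar with a screw-top lid, 96 mm across, 130 mm high; origin under its middle; in the way only; must be left alone.
- bowl: Cream melamine bowl, 150 mm across, 62 mm high; origin under its middle; in the way only; must be left alone.
- basket: Pink plastic basket, 200 x 260 x 90 mm; origin under its middle; in the way only; must be left alone.
- fish_sauce: Amber bottle of fish sauce, 68 mm across, 235 mm high; origin under its middle; in the way only; must be left alone.
- phin: Coffee glass with an aluminium drip filter on it, 94 mm across, 128 mm high; origin under its middle; in the way only; must be left alone.

How it is judged:
On the way, in this order (a step that is already met when the one before it is completed fails the run):
1. the post is held in the fingers with its ring level with the rim, the lever still open (z of post in the frame of collar_rim between -0.004 and 0.004 m and contact force between the fingers and post above 3 N and value of joint lever below 0.45 rad), for 0.2 s.
2. the lever is swung home while the post is held at the mark (z of post in the frame of collar_rim between -0.004 and 0.004 m and contact force between the fingers and post above 3 N and value of joint lever above 1 rad), for 0.2 s.
At the end, for the whole second after the job is handed in: The engraved ring is within 4 mm of the rim's height, the lever is past 1.0 rad (home is 1.10), the fingers still grip the post (over 3 N on it), the post is still, and every other thing is within 30 mm of where it stood (all of step 2 and linear speed of post below 0.02 m/s and distance of each of phone_clamp, pepper, jar, bowl, basket, fish_sauce, phin from where it was at the start of the episode below 0.03 m); the arm keeps its last pose, push and grip.
It fails at once if the lever is swung past half way while the fingers are not holding the post (value of joint lever above 0.6 rad and contact force between the fingers and post below 0.3 N).
It fails at once if the lever is swung past half way while the ring is more than 6 mm off the rim (value of joint lever above 0.6 rad and not (z of post in the frame of collar_rim between -0.006 and 0.006 m)).
It fails at once if another thing on the worktop is shifted by more than 30 mm (distance of any of phone_clamp, pepper, jar, bowl, basket, fish_sauce, phin from where it was at the start of the episode above 0.03 m).
It also fails if it takes over 38 s, if anything falls off the work surface, if the arm or the gripper's body presses on something with over 40 N, if the wrist force passes 120 N, or if a joint passes its speed limit or range.

### The arm

A 6-joint arm with a two-finger parallel gripper is mounted at the origin on the work surface. World frame = base frame: x ahead of the robot, y to its left, z up, the work surface at z = 0. Lengths are in m, angles in rad, forces in N, time in s.
With the tool pointing down it reaches from about 0.35 to 0.975 m from the base axis. Payload 4.9 kg.
Tool frame: the origin (TCP) lies at the very end of the fingers, on their centre line; the grasp point (between the pads) lies 19 mm behind it; z points along the fingers, y is the line along which they close (so a half turn about z gives the same grasp; the last joint's range is limited). The gripper opens to 85 mm and grips with 20 to 120 N. Pads are 22 mm wide; open, the fingers measure 114 mm over their backs; the gripper's body (76 mm by 85 mm) begins 54 mm behind the grasp point. The pads swing forward as they close: fully open they stand 13 mm farther back than shut.
Start: joints at [-1.419, 0.053, 1.613, -0, 1.476, -0.119], TCP at [0.167, -0.602, 0.231] pointing down, gripper open.
Joint ranges: [-3.01, 3.01], [-1.01, 2.22], [0.06, 2.58], [-1.02, 4.17], [0.09, 2.62], [-3.14, 3.14]. Speed limits (rad/s): [2.57, 2.57, 3.14, 3.14, 3.14, 3.14].

### API

Orientations are given as a rotation vector (axis times angle).
In Python, from station import get_obs, get_image, finish_job gives the robot as it stands. The module is installed in compiled form; this text tells all that it offers.
- The arm moves only by the tool carry_out, never from a script. Its argument "rows" is a list of rows, each a list of 7 numbers: the turn, a rotation vector about the tool's x, y, z as a fraction of full scale, then the shift along the tool's x, y, z as a fraction of full scale, then the closure, from -1 (fully open) to 1 (shut). A call has 1 to 5 rows; each row is the pose to reach, as a shift and turn from the pose commanded when the call began, along the tool's axes at that moment, turning the shorter way round; what a row does not reach only later rows make up. Full scale, the value 1, is 300 mm for a shift and pi rad for a turn. A row lasts 1/10 s, in which the tool goes at most 50 mm and 8.59 degrees, less where a joint would pass 70% of its speed; a pose out of reach is approached as far as the arm can. A call with a number of a shift or a turn outside -1 to 1 is refused whole. A call with a gripper value outside its range is refused whole. The fingers move at their own pace and stop on an object; "force" is the grip in N (left out, the last holds). Time passes only in rows, so rows that repeat a pose let the fingers close. It gives the time, the measured TCP pose, the force, the opening and the grip force at its end, in the units of the state.
- get_obs(): the state, without advancing time (a new reading comes with each control period).
- get_image(name): name is "side" or "top" or "wrist"; returns a dict with "img" (420x560x3 uint8, blue, green, red), "mtx" (3x3 intrinsics, pixels), "R" (3x3) and "t" (3): a world point X has camera coordinates R X + t. Camera axes: x right, y down, z forward; pixel columns grow to the right and rows downward; lengths in m; the calibration is good to about 2 mm. A picture is of the moment at which its call begins. There is no depth.
- finish_job(): hands the job in; it is judged then, once.
The state is a dict: "t": time; "q": joint angles; "dq": joint speeds; "effort": joint torques, N m; "tool_pos": TCP position; "tool_rot": TCP orientation; "contact_force": force on the tool from outside, world axes, zero at the start; "wrist_torque": the same for the moment, N m; "opening": finger opening in m; "grip_force": force on a finger pad.
Only numpy, scipy, OpenCV 4.12 (cv2) and the standard library are available. Lean on these libraries where they do the work, as an engineer would, in place of code of your own. Each camera call takes 0.05 s, during which the arm holds its last target. There are 200 camera calls.

## Working session

There is one attempt and no reset: what is moved stays moved. The work goes in short steps, Python scripts to look and compute and a tool call to move; the robot and the scene stay as the last step left them, time stands still between calls to the robot, and variables do not carry over. Pictures are saved under pics/ and viewed, at most 10 in all, crops included, and the job is handed in when it is done.

Besides the shell and the picture viewer there is one more tool, called as name(argument=value, ...) on one line, values as JSON. carry_out: Moves the arm, as the interface text tells. Shift numbers are shares of 300 mm and turn numbers shares of pi rad, none past 1 either way. Its arguments: {"type":"object","properties":{"rows":{"type":"array"},"force":{"type":"number"}},"required":["rows"]}

```bash
mkdir -p pics; cat > h.py <<'E'
import numpy as np, cv2, json
from station import get_obs,get_image
def snap(n,f):
    d=get_image(n); cv2.imwrite(f'pics/{f}.png',d['img']); np.savez(f'pics/{f}.npz',**d); return d
def ray(f,u,v):
    d=np.load(f'pics/{f}.npz'); r=d['R'].T@np.linalg.inv(d['mtx'])@[u,v,1]; return -d['R'].T@d['t'],r
def atz(f,u,v,z):
    c,r=ray(f,u,v); return c+r*(z-c[2])/r[2]
def proj(f,X):
    d=np.load(f'pics/{f}.npz'); p=d['mtx']@(d['R']@np.array(X)+d['t']); return p[:2]/p[2]
E
python3 - <<'E'
from h import *
for n in('side','top','wrist'):
    d=snap(n,n+'0'); print(n,(-d['R'].T@d['t']).round(3),d['mtx'][0,0])
a=cv2.imread('pics/side0.png');b=cv2.imread('pics/top0.png')
o=get_obs();print(o)
E
```

```text
side [0.383 0.881 1.167] 421.0556906648344
top [3.120e-01 1.000e-03 1.176e+00] 430.1148311130607
wrist [ 0.24  -0.582  0.373] 329.4001234489667
{'t': 0.15, 'q': array([-1.41901778e+00,  5.32125712e-02,  1.61398407e+00, -2.82386975e-05,
        1.47599380e+00, -1.18971669e-01]), 'dq': array([ 1.05117618e-03, -1.27007647e-03, -5.60881731e-03, -7.41146604e-04,
        7.94967565e-05, -5.87613878e-04]), 'effort': array([ 4.03404301e-04, -3.94239235e+01, -3.70722878e+01, -1.33373637e-04,
        4.67730235e-03,  2.51802504e-06]), 'tool_pos': array([ 0.16709457, -0.6017433 ,  0.2303376 ]), 'tool_rot': array([-3.11126645e+00, -4.23784267e-01,  8.52728391e-05]), 'contact_force': array([ 0.54358627, -0.08411192, -0.00787044]), 'wrist_torque': array([0.02117517, 0.04564682, 0.02182992]), 'grip_force': 0.0, 'opening': 0.08547298767547498}
```

View pics/top0.png

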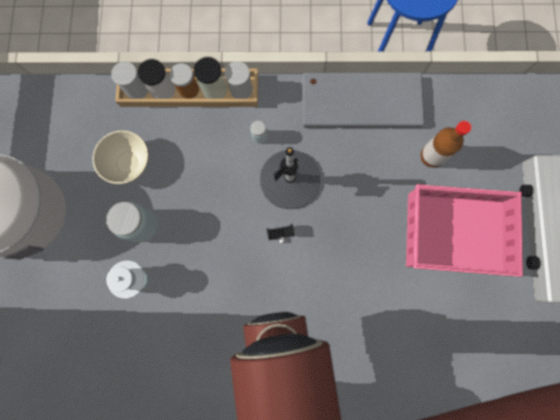

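View pics/side0.png

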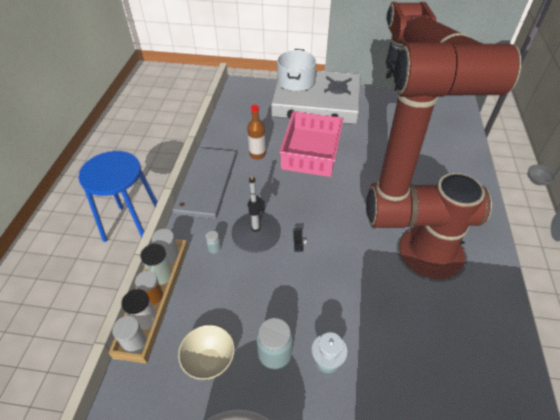

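```bash
python3 - <<'E'
from h import *
a=cv2.imread('pics/top0.png')[120:220,235:335];b=cv2.imread('pics/side0.png')[165:265,205:305]
r=lambda x:cv2.resize(x,(400,400),interpolation=cv2.INTER_CUBIC)
cv2.imwrite('pics/c0.png',cv2.convertScaleAbs(np.hstack([r(a),r(b)]),alpha=1.8,beta=20))
print(atz('top0',291,180,0.0),atz('top0',291,180,0.02),atz('side0',256,233,0.02))
E
```

```text
[0.59420825 0.00191898 0.        ] [0.5894161 0.0019011 0.02     ] [0.59335932 0.02458912 0.02      ]
```

View pics/c0.png

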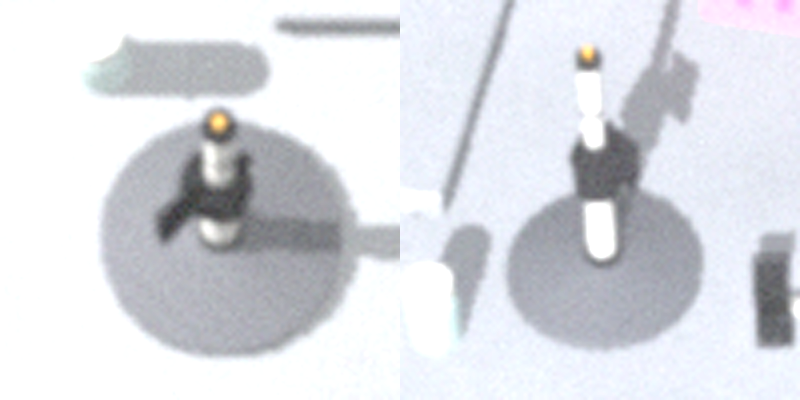

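```bash
python3 - <<'E'
from h import *
from scipy.spatial.transform import Rotation as Ro
def tri(p,q):
    (c1,r1),(c2,r2)=ray('top0',*p),ray('side0',*q)
    s=np.linalg.lstsq(np.c_[r1,-r2],c2-c1,rcond=None)[0]; a,b=c1+r1*s[0],c2+r2*s[1]; return (a+b)/2,np.linalg.norm(a-b)
print('stud',tri((289.75,150.25),(252,177)))
print('foot',tri((290.2,180),(255.5,230.5)))
for p in((205,195),(165,235)): print(atz('top0',235+p[0]/4,120+p[1]/4,.208))
print('bottle cap',tri((463,127),(255,108)))
o=get_obs();R=Ro.from_rotvec(o['tool_rot']).as_matrix();print(R.round(3))
d=np.load('pics/wrist0.npz');print((R.T@(-d['R'].T@d['t']-o['tool_pos'])).round(3),(R.T@d['R'].T).round(2))
E
```

```text
stud (array([0.59721957, 0.00450187, 0.26939344]), np.float64(0.0012521168271196165))
foot (array([0.59636486, 0.00392387, 0.00533342]), np.float64(0.00669863201702207))
[0.57116897 0.01280861 0.208     ]
[0.54731172 0.0358404  0.208     ]
bottle cap (array([ 0.66486313, -0.39320827,  0.22694259]), np.float64(0.0005853920850598493))
[[ 0.964  0.267 -0.   ]
 [ 0.267 -0.964  0.002]
 [ 0.    -0.002 -1.   ]]
[ 0.075  0.    -0.143] [[-0.   -0.95 -0.3 ]
 [ 1.    0.   -0.  ]
 [ 0.   -0.3   0.95]]
```

carry_out(rows=[[0, 0, -0.222, 0.537, -0.44, -0.433, -1], [0, 0, -0.222, 0.537, -0.44, -0.433, -1], [0, 0, -0.222, 0.537, -0.44, -0.433, -1], [0, 0, -0.222, 0.537, -0.44, -0.433, -1], [0, 0, -0.222, 0.537, -0.44, -0.433, -1]])

```text
t: 0.65
tool_pos: [0.2879, -0.4302, 0.3623]
tool_rot: [2.777, 1.469, 0.0]
contact_force: [0.4, -1.0, -0.1]
opening: 0.0856
grip_force: 0.0
```

```bash
cat > go.py <<'E'
from h import *
import sys
from scipy.spatial.transform import Rotation as Ro
# go.py x y z toolxyaw : shift/turn fractions from measured pose
t=np.array(list(map(float,sys.argv[1:4])));o=get_obs();R=Ro.from_rotvec(o['tool_rot'])
yaw=np.radians(float(sys.argv[4]));c,s=np.cos(yaw),np.sin(yaw)
G=np.array([[c,s,0],[s,-c,0],[0,0,-1]])
dv=(R.inv()*Ro.from_matrix(G)).as_rotvec()
print('t',o['t'],'pos',o['tool_pos'].round(4),'xyaw',np.degrees(np.arctan2(*R.as_matrix()[[1,0],0])).round(1),'q',o['q'].round(2),'F',o['contact_force'].round(1),'op',o['opening'],'gf',o['grip_force'])
print('turn',(dv/np.pi).round(4),'shift',(R.inv().apply(t-o['tool_pos'])/.3).round(4))
E
python3 go.py .597 .0045 .36 135
```

```text
t 0.65 pos [ 0.2879 -0.4302  0.3623] xyaw 55.8 q [-1.13 -0.25  1.68  0.    1.71 -0.53] F [ 0.4 -1.  -0.1] op 0.08560110590464316 gf 0.0
turn [ 1.000e-04  1.000e-04 -4.402e-01] shift [1.7777 0.0365 0.0078]
```

carry_out(rows=[[0, 0, -0.22, 0.8, 0.016, 0, -1], [0, 0, -0.22, 0.8, 0.016, 0, -1], [0, 0, -0.22, 0.8, 0.016, 0, -1], [0, 0, -0.22, 0.8, 0.016, 0, -1], [0, 0, -0.22, 0.8, 0.016, 0, -1]])

```text
t: 1.15
tool_pos: [0.428, -0.2345, 0.3611]
tool_rot: [2.114, 2.324, 0.001]
contact_force: [-0.3, -1.4, 0.3]
opening: 0.0852
grip_force: 0.0
```

```bash
python3 go.py .597 .0045 .36 135
```

```text
t 1.15 pos [ 0.428  -0.2345  0.3611] xyaw 95.4 q [-0.65 -0.32  1.74  0.    1.72 -0.75] F [-0.3 -1.4  0.3] op 0.08519009624712905 gf 0.0
turn [ 1.000e-04  0.000e+00 -2.199e-01] shift [0.7401 0.636  0.0039]
```

carry_out(rows=[[0, 0, -0.22, 0.74, 0.636, 0.004, -1], [0, 0, -0.22, 0.74, 0.636, 0.004, -1], [0, 0, -0.22, 0.74, 0.636, 0.004, -1], [0, 0, -0.22, 0.74, 0.636, 0.004, -1], [0, 0, -0.22, 0.74, 0.636, 0.004, -1]])

```text
t: 1.65
tool_pos: [0.5734, -0.0316, 0.3599]
tool_rot: [-1.203, -2.902, 0.0]
contact_force: [0.3, -0.3, 0.1]
opening: 0.0859
grip_force: 0.0
```

carry_out(rows=[[0, 0, 0, 0, 0, 0, -1], [0, 0, 0, 0, 0, 0, -1], [0, 0, 0, 0, 0, 0, -1]])

```text
t: 1.95
tool_pos: [0.5722, -0.0343, 0.36]
tool_rot: [-1.212, -2.898, 0.001]
contact_force: [-0.3, 0.3, 0.7]
opening: 0.0858
grip_force: 0.0
```

```bash
python3 go.py .597 .0045 .36 135; python3 - <<'E'
from h import *
for n in('wrist','side'): snap(n,n+'1')
a=cv2.imread('pics/wrist1.png'); b=cv2.imread('pics/side1.png')[165:265,205:280]
cv2.imwrite('pics/c1.png',np.hstack([a[:, 140:],cv2.resize(cv2.convertScaleAbs(b,alpha=1.8,beta=20),(315,420),interpolation=cv2.INTER_CUBIC)]))
E
```

```text
t 1.95 pos [ 0.5722 -0.0343  0.36  ] xyaw 134.6 q [-0.19 -0.11  1.56 -0.    1.69 -0.97] F [-0.3  0.3  0.7] op 0.08581520029544297 gf 0.0
turn [-0.0002 -0.0001 -0.0022] shift [ 0.034   0.1495 -0.0002]
```

View pics/c1.png

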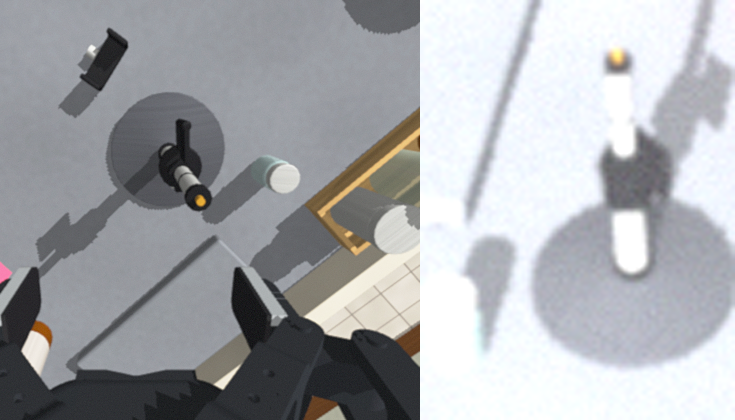

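```bash
python3 - <<'E'
from h import *
cs=[('wrist1',340,200),('top0',289.75,150.25),('side0',252,177),('side1',205+(616-420)/4.2,165+55/4.2)]
A=np.zeros((3,3));b=np.zeros(3)
for f,u,v in cs:
    c,r=ray(f,u,v);r/=np.linalg.norm(r);P=np.eye(3)-np.outer(r,r);A+=P;b+=P@c
X=np.linalg.solve(A,b);print(X)
for f,u,v in cs: print(f,proj(f,X)-[u,v])
for z in(.17,.173,.208):print(z,proj('wrist1',[X[0],X[1],z])-[140,0])
for p in((183,150),(183,122)):print(atz('wrist1',p[0]+140,p[1],.208))
a=cv2.imread('pics/wrist1.png')[95:225,290:360]
cv2.imwrite('pics/c2.png',cv2.resize(cv2.convertScaleAbs(a,alpha=2,beta=20),(323,600),interpolation=cv2.INTER_CUBIC))
E
python3 go.py .597 .0045 .36 135
```

```text
[0.59831625 0.00472914 0.26744246]
wrist1 [-1.04491546 -0.7831828 ]
top0 [-0.07851097 -0.4991273 ]
side0 [-0.14345307  0.5509687 ]
side1 [ 0.18988026 -0.5442694 ]
0.17 [181.56491342 173.19496613]
0.173 [181.95634663 173.78068876]
0.208 [187.07183651 181.43527219]
[0.57469602 0.02161868 0.208     ]
[0.55699757 0.03808903 0.208     ]
t 2.05 pos [ 0.5721 -0.0348  0.3604] xyaw 134.6 q [-0.19 -0.11  1.56 -0.    1.69 -0.97] F [-0.4 -0.2  0.7] op 0.08522622439631322 gf 0.0
turn [ 0.      0.0001 -0.0025] shift [0.0353 0.151  0.0013]
```

View pics/c2.png

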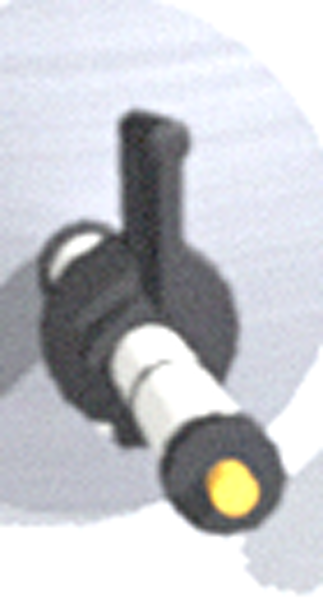

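carry_out(rows=[[0, 0, 0, 0.037, 0.154, 0, -1], [0, 0, 0, 0.037, 0.154, 0, -1], [0, 0, 0, 0.037, 0.154, 0.2, -1], [0, 0, 0, 0.037, 0.154, 0.2, -1], [0, 0, 0, 0.037, 0.154, 0.2, -1]])

```text
t: 2.55
tool_pos: [0.5959, 0.0059, 0.2972]
tool_rot: [-1.21, -2.893, 0.003]
contact_force: [0.1, 0.8, 0.9]
opening: 0.0852
grip_force: 0.0
```

```bash
python3 go.py .598 .0047 .209 135; python3 - <<'E'
from h import *
snap('wrist','wrist2')
print(proj('wrist2',[.598,.0047,.267]),proj('wrist2',[.598,.0047,.17]))
E
```

```text
t 2.55 pos [0.5959 0.0059 0.2972] xyaw 134.6 q [-0.11 -0.04  1.6  -0.    1.59 -0.89] F [0.1 0.8 0.9] op 0.08520439157061711 gf 0.0
turn [-0.0012 -0.0015 -0.0023] shift [-0.0091  0.0034  0.2938]
[278.95769927 249.00039211] [278.27802748 202.03416981]
```

View pics/wrist2.png

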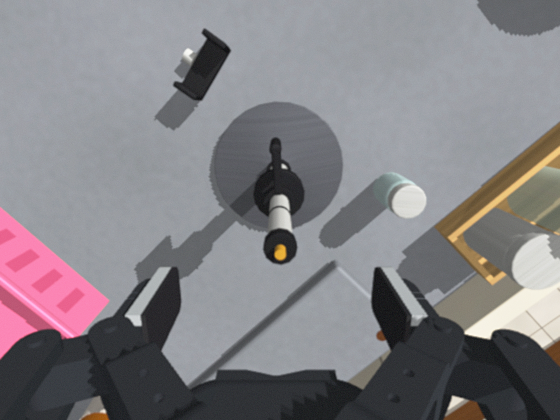

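carry_out(rows=[[0, 0, 0, -0.002, 0.002, 0.15, -1], [0, 0, 0, -0.002, 0.002, 0.3, -1], [0, 0, 0, -0.002, 0.002, 0.3, -1], [0, 0, 0, -0.002, 0.002, 0.3, 1], [0, 0, 0, -0.002, 0.002, 0.3, 1]], force=40)

```text
t: 3.1
tool_pos: [0.6007, 0.0063, 0.2148]
tool_rot: [1.209, 2.893, 0.003]
contact_force: [0.5, 0.1, 0.7]
opening: 0.0591
grip_force: 0.0
```

carry_out(rows=[[0, 0, 0, 0, 0, 0, 1], [0, 0, 0, 0, 0, 0, 1], [0, 0, 0, 0, 0, 0, 1], [0, 0, 0, 0, 0, 0, 1], [0, 0, 0, 0, 0, 0, 1]])

```text
t: 3.6
tool_pos: [0.5987, 0.0061, 0.2107]
tool_rot: [1.21, 2.898, -0.001]
contact_force: [-1.1, -2.6, 2.7]
opening: 0.0151
grip_force: 38.9
```

```bash
python3 go.py .598 .0047 .178 135; python3 - <<'E'
from h import *
snap('wrist','wrist3');o=get_obs();p=o['tool_pos']
for z in(.255,.267,.279,.17,.2):print(z,proj('wrist3',[p[0],p[1],z]))
cv2.imwrite('pics/c3.png',cv2.resize(cv2.imread('pics/wrist3.png')[110:410,180:380],(400,600)))
E
```

```text
t 3.6 pos [0.5987 0.0061 0.2107] xyaw 134.7 q [-0.11  0.    1.7  -0.    1.44 -0.89] F [-1.1 -2.6  2.7] op 0.015135706427900138 gf 38.89291226863861
turn [-0.0001  0.0004 -0.0019] shift [-0.0016 -0.005   0.1089]
0.255 [278.83201667 330.23274341]
0.267 [279.17589647 354.68925586]
0.279 [279.60316104 385.07603978]
0.17 [277.53226396 237.7951585 ]
0.2 [277.84923698 260.33807812]
```

View pics/c3.png

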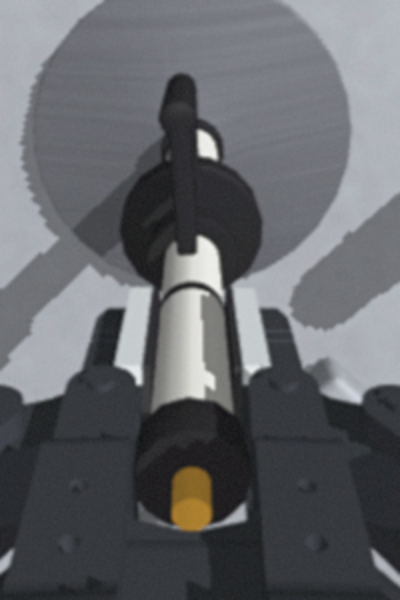

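```bash
python3 - <<'E'
from h import *
p=np.array([.5987,.0061]);e=np.array([np.cos(np.radians(134.7)),np.sin(np.radians(134.7))])*.008
for z in(.17,.198,.202,.206,.210):print(z,proj('wrist3',[*(p+e),z]))
for z in(.269,.272,.275):print(z,proj('wrist3',[*p,z]), proj('wrist3',[*(p-e*3/8),z]))
E
```

```text
0.17 [277.46381525 225.36746869]
0.198 [277.74970796 244.5072366 ]
0.202 [277.79808404 247.74588846]
0.206 [277.84874381 251.13742778]
0.21 [277.90185291 254.69294237]
0.269 [279.09013436 359.33678704] [279.06884317 367.02457022]
0.272 [279.18746194 366.56287035] [279.16471451 374.40258197]
0.275 [279.29046006 374.20996376] [279.26612084 382.20655272]
```

carry_out(rows=[[0, 0, 0, 0, 0, 0.03, 1], [0, 0, 0, 0, 0, 0.06, 1], [0, 0, 0, 0, 0, 0.09, 1], [0, 0, 0, 0, 0, 0.12, 1], [0, 0, 0, 0, 0, 0.12, 1]])

```text
t: 4.15
tool_pos: [0.5986, 0.0062, 0.1717]
tool_rot: [1.211, 2.898, -0.001]
contact_force: [4.6, -5.4, -5.6]
opening: 0.0151
grip_force: 39.0
```

carry_out(rows=[[0, 0, 0, 0, 0, 0, 1], [0, 0, 0, 0, 0, 0, 1], [0, 0, 0, 0, 0, 0, 1]])

```text
t: 4.45
tool_pos: [0.5986, 0.0062, 0.1717]
tool_rot: [1.211, 2.898, -0.001]
contact_force: [5.6, -5.0, -5.5]
opening: 0.0156
grip_force: 39.0
```

```bash
python3 go.py .598 .0047 .174 135; python3 - <<'E'
from h import *
snap('wrist','wrist4');o=get_obs();p=o['tool_pos']
e=np.array([np.cos(np.radians(134.7)),np.sin(np.radians(134.7))])*.008
for z in(.166,.17,.174):print(z,proj('wrist4',[*(p[:2]+e),z]), proj('wrist4',[*(p[:2]+e*14/8),z]))
cv2.imwrite('pics/c4.png',cv2.resize(cv2.imread('pics/wrist4.png')[190:390,210:350],(420,600),interpolation=cv2.INTER_CUBIC))
E
```

```text
t 4.45 pos [0.5986 0.0062 0.1717] xyaw 134.7 q [-0.11  0.03  1.73 -0.    1.37 -0.89] F [ 5.6 -5.  -5.5] op 0.01556081845816238 gf 38.98777574300766
turn [-0.0002  0.0002 -0.0019] shift [-0.0021 -0.005  -0.0078]
0.166 [277.88130818 250.30706122] [277.89480919 239.0532529 ]
0.17 [277.93340308 253.81667099] [277.9478285  242.32935269]
0.174 [277.98806471 257.49919927] [278.0034907  245.76875893]
```

View pics/c4.png

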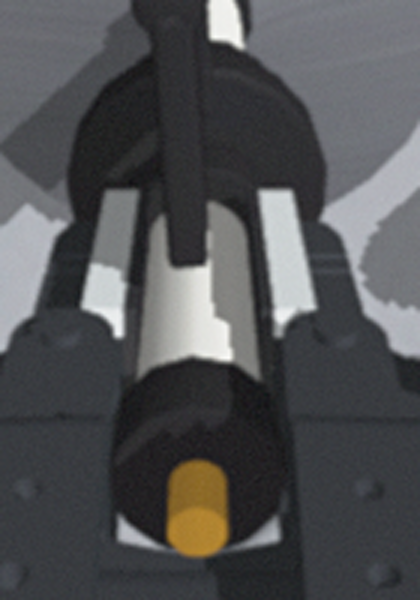

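carry_out(rows=[[0, 0, 0.03, 0, 0, 0, 1], [0, 0, 0.06, 0, 0, 0, 1], [0, 0, 0.09, 0, 0, 0, 1], [0, 0, 0.11, 0, 0, 0, 1], [0, 0, 0.11, 0, 0, 0, 1]])

```text
t: 5.0
tool_pos: [0.5989, 0.0064, 0.1717]
tool_rot: [1.692, 2.646, 0.0]
contact_force: [6.3, -5.4, -5.8]
opening: 0.0153
grip_force: 39.1
```

```bash
python3 go.py .598 .0047 .174 135; python3 - <<'E'
from h import *
a=cv2.imread('pics/wrist4.png').mean(2)
for u in(282,285,288):print(u,a[240:264,u].astype(int))
snap('wrist','wrist5')
cv2.imwrite('pics/c5.png',cv2.resize(cv2.convertScaleAbs(cv2.imread('pics/wrist5.png')[190:390,180:380],alpha=1.8),(600,600),interpolation=cv2.INTER_CUBIC))
E
```

```text
t 5.0 pos [0.5989 0.0064 0.1717] xyaw 114.8 q [-0.11  0.03  1.73 -0.    1.37 -0.55] F [ 6.3 -5.4 -5.8] op 0.015325286942444708 gf 39.06376987695694
turn [ 0.0002  0.0003 -0.1122] shift [-0.0038 -0.0052 -0.0078]
282 [ 43  44  44  41  45  42  51  52  48  48  48  46  46  49  45  48  52  74
 109 127 130 130 130 132]
285 [ 46  45  49  47  46  41  50  51  49  50  45  48  49  50  45  44  38  36
  46  91 123 131 132 132]
288 [ 43  45  46  43  47  51  45  49  53  52  50  48  48  49  47  40  34  30
  37  32  43  72 104 122]
```

View pics/c5.png

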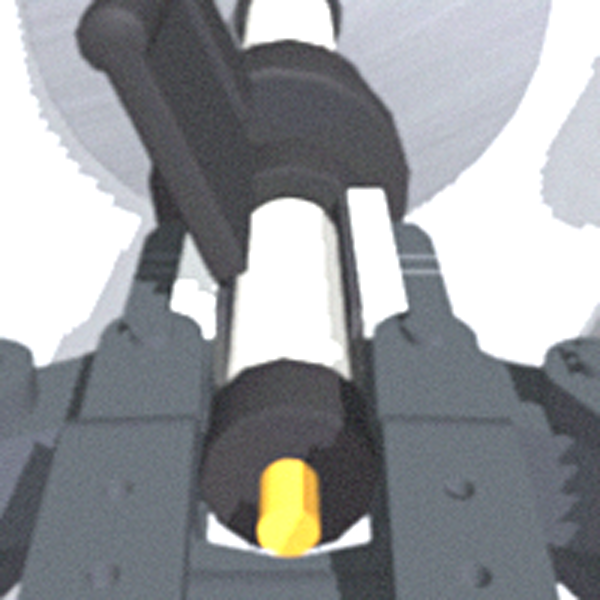

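```bash
python3 - <<'E'
from h import *
a=cv2.imread('pics/wrist5.png').astype(float).mean(2)
for u in(274,277,280):print(u,[int(x) for x in a[234:262,u-1:u+2].mean(1)])
p=get_obs()['tool_pos'];e=np.array([np.cos(np.radians(114.8)),np.sin(np.radians(114.8))])
for z in(.166,.168,.17,.172,.174):print(z,[proj('wrist5',[*(p[:2]+e*r),z])[1].round(1) for r in(.008,.012,.014)])
b=cv2.imread('pics/wrist5.png')[232:272,250:310]
cv2.imwrite('pics/c6.png',cv2.resize(cv2.convertScaleAbs(b,alpha=3,beta=-60),(780,520),interpolation=cv2.INTER_CUBIC))
E
```

```text
274 [48, 47, 45, 42, 44, 46, 43, 44, 47, 43, 44, 49, 54, 52, 49, 45, 46, 46, 46, 46, 39, 48, 120, 216, 233, 230, 229, 229]
277 [48, 47, 43, 45, 43, 45, 46, 46, 45, 46, 47, 50, 53, 48, 46, 48, 46, 46, 46, 46, 42, 47, 129, 229, 240, 237, 236, 237]
280 [48, 48, 43, 45, 43, 46, 46, 44, 46, 46, 47, 49, 52, 50, 48, 47, 47, 45, 44, 46, 43, 41, 88, 182, 236, 239, 237, 236]
0.166 [np.float64(249.6), np.float64(242.1), np.float64(238.3)]
0.168 [np.float64(251.3), np.float64(243.7), np.float64(239.9)]
0.17 [np.float64(253.1), np.float64(245.4), np.float64(241.6)]
0.172 [np.float64(254.9), np.float64(247.2), np.float64(243.3)]
0.174 [np.float64(256.7), np.float64(248.9), np.float64(245.0)]
```

View pics/c6.png

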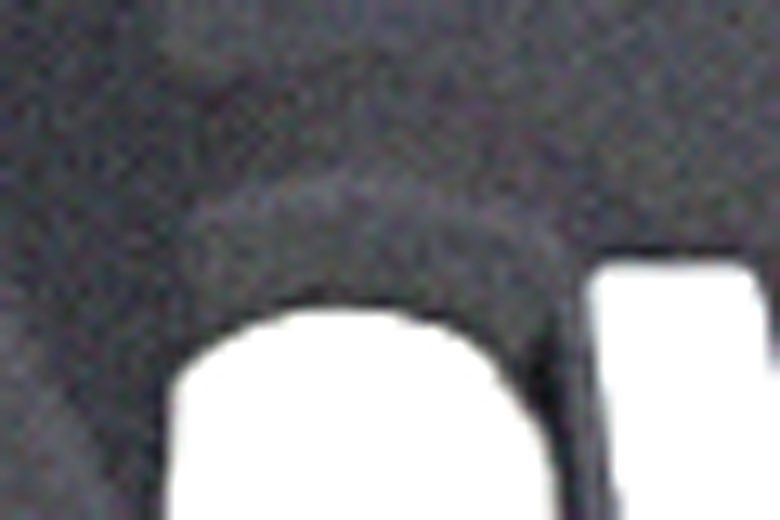

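carry_out(rows=[[0, 0, 0.03, 0, 0, -0.005, 1], [0, 0, 0.06, 0, 0, -0.005, 1], [0, 0, 0.09, 0, 0, -0.005, 1], [0, 0, 0.12, 0, 0, -0.005, 1], [0, 0, 0.12, 0, 0, -0.005, 1]])

```text
t: 5.55
tool_pos: [0.5993, 0.0065, 0.1731]
tool_rot: [2.158, 2.281, 0.002]
contact_force: [7.7, -4.7, -7.0]
opening: 0.0152
grip_force: 39.4
```

```bash
python3 go.py .598 .0047 .174 135; python3 - <<'E'
from h import *
a=cv2.imread('pics/wrist3.png').astype(float).mean(2)
for u in(275,280,285):print(u,[int(x) for x in a[244:264,u-1:u+2].mean(1)])
snap('wrist','wrist6')
b=cv2.imread('pics/wrist6.png');a=b.astype(float).mean(2)
for u in(275,280,285):print(u,[int(x) for x in a[240:264,u-1:u+2].mean(1)])
cv2.imwrite('pics/c7.png',cv2.resize(cv2.convertScaleAbs(b[190:390,180:380],alpha=1.8),(600,600),interpolation=cv2.INTER_CUBIC))
E
```

```text
t 5.55 pos [0.5993 0.0065 0.1731] xyaw 93.2 q [-0.11  0.03  1.73 -0.    1.37 -0.17] F [ 7.7 -4.7 -7. ] op 0.015157355643778427 gf 39.4312268611975
turn [ 0.0006  0.0004 -0.2324] shift [-0.0057 -0.0047 -0.003 ]
275 [211, 211, 213, 213, 216, 208, 156, 80, 32, 76, 160, 206, 216, 213, 213, 213, 212, 212, 213, 213]
280 [226, 226, 226, 226, 226, 229, 213, 135, 55, 37, 110, 202, 224, 194, 174, 173, 173, 174, 174, 173]
285 [234, 235, 235, 235, 234, 235, 236, 237, 221, 171, 99, 70, 101, 125, 126, 126, 125, 126, 124, 126]
275 [47, 46, 46, 47, 51, 54, 51, 48, 45, 48, 46, 46, 43, 41, 81, 175, 238, 243, 240, 240, 240, 240, 240, 240]
280 [47, 46, 47, 48, 52, 54, 49, 47, 47, 46, 47, 46, 46, 42, 47, 122, 220, 240, 239, 238, 238, 237, 237, 237]
285 [46, 45, 45, 46, 46, 48, 52, 50, 48, 48, 44, 46, 47, 46, 45, 41, 62, 129, 202, 230, 233, 232, 231, 231]
```

View pics/c7.png

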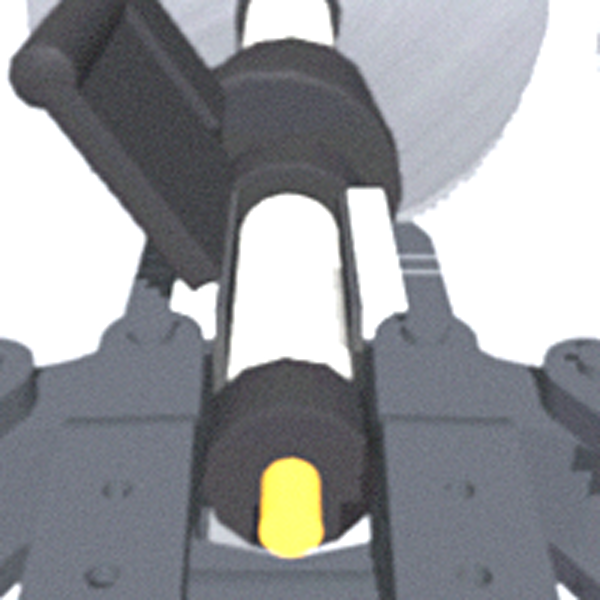

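carry_out(rows=[[0, 0, 0, 0, 0, -0.005, 1], [0, 0, 0, 0, 0, -0.0095, 1], [0, 0, 0, 0, 0, -0.0095, 1], [0, 0, 0, 0, 0, -0.0095, 1], [0, 0, 0, 0, 0, -0.0095, 1]])

```text
t: 6.1
tool_pos: [0.5993, 0.0065, 0.176]
tool_rot: [2.156, 2.283, 0.002]
contact_force: [6.4, -4.9, -6.3]
opening: 0.0152
grip_force: 39.4
```

```bash
cat > chk.py <<'E'
from h import *
import sys
f=sys.argv[1];snap('wrist',f)
b=cv2.imread(f'pics/{f}.png');a=b.astype(float).mean(2)
for u in(275,278,281,285):print(u,[int(x) for x in a[238:264,u-1:u+2].mean(1)])
E
python3 go.py .598 .0047 .174 135;python3 chk.py wrist7
```

```text
t 6.1 pos [0.5993 0.0065 0.176 ] xyaw 93.3 q [-0.11  0.03  1.73 -0.    1.38 -0.17] F [ 6.4 -4.9 -6.3] op 0.015159371083520681 gf 39.39446669770405
turn [ 0.0006  0.0003 -0.2319] shift [-0.0057 -0.0047  0.0065]
275 [48, 47, 45, 46, 53, 53, 48, 49, 46, 46, 46, 46, 46, 44, 42, 80, 173, 237, 241, 240, 240, 239, 239, 239, 239, 239]
278 [44, 45, 47, 48, 53, 52, 48, 44, 47, 45, 45, 47, 45, 45, 41, 67, 156, 237, 243, 241, 239, 239, 239, 239, 240, 239]
281 [48, 47, 45, 50, 54, 51, 48, 47, 46, 46, 48, 44, 45, 46, 44, 41, 97, 193, 235, 238, 235, 235, 235, 236, 236, 236]
285 [42, 45, 46, 46, 47, 49, 51, 48, 46, 45, 48, 45, 46, 47, 45, 44, 40, 59, 123, 189, 226, 232, 231, 230, 229, 230]
```

carry_out(rows=[[0, 0, 0.03, 0, 0, -0.002, 1], [0, 0, 0.06, 0, 0, -0.002, 1], [0, 0, 0.09, 0, 0, -0.002, 1], [0, 0, 0.12, 0, 0, -0.002, 1], [0, 0, 0.12, 0, 0, -0.002, 1]])

```text
t: 6.65
tool_pos: [0.5996, 0.0062, 0.1761]
tool_rot: [2.547, 1.836, 0.003]
contact_force: [9.3, -5.6, -9.6]
opening: 0.0154
grip_force: 43.4
```

```bash
python3 go.py .598 .0047 .174 135;python3 chk.py wrist8
```

```text
t 6.65 pos [0.5996 0.0062 0.1761] xyaw 71.6 q [-0.11  0.03  1.73 -0.    1.38  0.21] F [ 9.3 -5.6 -9.6] op 0.01538799088012131 gf 43.40882365380821
turn [ 0.0008  0.0005 -0.3523] shift [-0.0065 -0.0035  0.007 ]
275 [47, 43, 45, 48, 53, 49, 46, 49, 47, 46, 47, 46, 45, 42, 43, 126, 232, 243, 240, 239, 238, 239, 239, 239, 238, 238]
278 [46, 44, 45, 50, 54, 50, 49, 48, 46, 46, 47, 46, 46, 43, 38, 111, 217, 239, 237, 235, 235, 236, 235, 235, 235, 235]
281 [45, 43, 43, 47, 53, 51, 48, 45, 48, 47, 46, 45, 46, 46, 39, 65, 144, 216, 229, 227, 226, 226, 226, 226, 227, 226]
285 [42, 42, 43, 44, 49, 53, 48, 47, 45, 49, 45, 46, 47, 47, 45, 42, 48, 92, 153, 194, 209, 210, 209, 210, 211, 210]
```

carry_out(rows=[[0, 0, 0.03, 0, 0, 0.002, 1], [0, 0, 0.06, 0, 0, 0.002, 1], [0, 0, 0.09, 0, 0, 0.002, 1], [0, 0, 0.12, 0, 0, 0.002, 1], [0, 0, 0.12, 0, 0, 0.002, 1]], force=60)

```text
t: 7.2
tool_pos: [0.5997, 0.0058, 0.1761]
tool_rot: [2.845, 1.326, 0.003]
contact_force: [8.7, -6.2, -7.7]
opening: 0.0148
grip_force: 74.7
```

```bash
python3 go.py .598 .0047 .174 135;python3 chk.py wrist9; python3 - <<'E'
from h import *
b=cv2.imread('pics/wrist9.png')
cv2.imwrite('pics/c9.png',cv2.resize(cv2.convertScaleAbs(b[150:390,140:420],alpha=1.8),(700,600),interpolation=cv2.INTER_CUBIC))
E
```

```text
t 7.2 pos [0.5997 0.0058 0.1761] xyaw 50.0 q [-0.11  0.03  1.73 -0.    1.38  0.58] F [ 8.7 -6.2 -7.7] op 0.014761816794418549 gf 74.69975117594004
turn [ 0.001   0.0007 -0.4723] shift [-0.0064 -0.0021  0.0069]
275 [26, 28, 35, 38, 34, 35, 33, 34, 33, 31, 33, 35, 34, 25, 56, 113, 132, 135, 134, 135, 135, 134, 133, 134, 133, 133]
278 [28, 29, 32, 36, 36, 34, 33, 34, 34, 34, 34, 33, 32, 27, 53, 108, 133, 136, 134, 134, 135, 134, 133, 133, 135, 134]
281 [30, 29, 29, 34, 35, 35, 36, 32, 36, 32, 32, 34, 34, 29, 32, 70, 115, 131, 131, 130, 131, 131, 129, 132, 130, 128]
285 [42, 36, 37, 40, 46, 46, 39, 34, 34, 34, 33, 32, 33, 34, 31, 29, 46, 88, 121, 129, 136, 156, 166, 169, 166, 158]
```

View pics/c9.png

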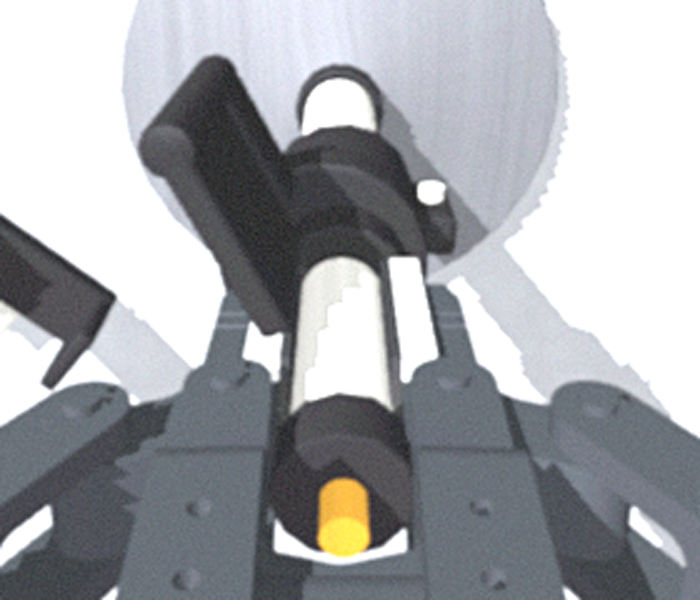

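carry_out(rows=[[0, 0, 0.025, 0, 0, 0, 1], [0, 0, 0.05, 0, 0, 0, 1], [0, 0, 0.075, 0, 0, 0, 1], [0, 0, 0.1, 0, 0, 0, 1], [0, 0, 0.1, 0, 0, 0, 1]])

```text
t: 7.75
tool_pos: [0.5968, 0.005, 0.1761]
tool_rot: [3.015, 0.87, -0.011]
contact_force: [-1.5, -8.4, -1.1]
opening: 0.0152
grip_force: 83.2
```

```bash
python3 go.py .598 .0047 .174 135;python3 chk.py wrist10;python3 -c "
from h import *
print(get_obs()['wrist_torque'])"
```

```text
t 7.75 pos [0.5968 0.005  0.1761] xyaw 32.2 q [-0.11  0.03  1.73 -0.01  1.39  0.9 ] F [-1.5 -8.4 -1.1] op 0.015150100551362133 gf 83.1628138013184
turn [-0.0019  0.002  -0.5711] shift [0.0029 0.0029 0.0071]
275 [36, 35, 35, 33, 35, 36, 35, 31, 39, 80, 126, 139, 137, 136, 136, 136, 136, 136, 137, 135, 137, 135, 134, 135, 148, 181]
278 [34, 34, 34, 36, 36, 34, 32, 31, 48, 97, 131, 141, 140, 138, 137, 139, 139, 139, 139, 138, 139, 137, 136, 150, 192, 214]
281 [38, 35, 36, 35, 36, 37, 33, 32, 37, 86, 132, 142, 141, 142, 141, 141, 140, 143, 150, 154, 154, 151, 156, 173, 194, 201]
285 [51, 46, 39, 37, 37, 35, 36, 35, 31, 44, 86, 124, 136, 137, 138, 136, 136, 140, 156, 163, 163, 164, 164, 163, 165, 165]
[-1.79318412  0.88689064  1.13467074]
```

carry_out(rows=[[0, 0, 0.02, 0, 0, 0, 1], [0, 0, 0.04, 0, 0, 0, 1], [0, 0, 0.04, 0, 0, 0, 1]])

```text
t: 8.1
tool_pos: [0.597, 0.004, 0.1766]
tool_rot: [3.064, 0.673, -0.01]
contact_force: [-2.0, -13.7, 0.2]
opening: 0.0146
grip_force: 90.9
```

```bash
python3 go.py .598 .0047 .174 135;python3 chk.py wrist11;python3 -c "
from h import *
print(get_obs()['wrist_torque'])
snap('top','top11')
for f in('wrist8','wrist9','wrist10','wrist11'):
    g=cv2.imread(f'pics/{f}.png').mean(2)
    for r in (175,190,205,215,225): 
        m=np.where(g[r,150:300]<75)[0]+150; print(f,r,m.min() if len(m) else None,m.max() if len(m) else None,end=' | ')
    print()
"
```

```text
t 8.1 pos [0.597  0.004  0.1766] xyaw 24.8 q [-0.12  0.03  1.73 -0.01  1.39  1.02] F [ -2.  -13.7   0.2] op 0.014641625579445958 gf 90.93431208282709
turn [-0.0015  0.0023 -0.6123] shift [ 0.0041 -0.0008  0.0085]
275 [35, 35, 36, 33, 35, 36, 29, 36, 78, 127, 138, 138, 138, 138, 137, 136, 142, 167, 193, 198, 198, 197, 196, 196, 197, 197]
278 [39, 34, 36, 35, 38, 36, 33, 32, 72, 125, 139, 146, 165, 175, 175, 174, 175, 179, 179, 179, 180, 181, 179, 181, 180, 182]
281 [47, 40, 35, 34, 36, 33, 35, 28, 44, 92, 132, 144, 155, 157, 158, 160, 160, 159, 159, 160, 160, 160, 161, 162, 162, 162]
285 [53, 50, 44, 36, 36, 34, 37, 33, 33, 36, 58, 97, 126, 136, 136, 137, 135, 136, 136, 137, 137, 136, 136, 137, 137, 138]
[-1.78619935  0.94882343  0.08600395]
wrist8 175 216 228 | wrist8 190 203 292 | wrist8 205 192 295 | wrist8 215 193 299 | wrist8 225 150 299 | 
wrist9 175 220 232 | wrist9 190 208 293 | wrist9 205 197 294 | wrist9 215 197 299 | wrist9 225 209 299 | 
wrist10 175 267 288 | wrist10 190 198 295 | wrist10 205 185 299 | wrist10 215 176 299 | wrist10 225 172 299 | 
wrist11 175 265 287 | wrist11 190 259 293 | wrist11 205 183 298 | wrist11 215 174 299 | wrist11 225 165 299 |
```

```bash
python3 - <<'E'
from h import *
def ang(f,u,v,z=.205):
    X=atz(f,u,v,z)[:2]-[.598,.0047]; return np.degrees(np.arctan2(X[1],X[0])).round(1),(np.hypot(*X)*1e3).round(1)
print('3',ang('wrist3',270,165),'6',ang('wrist6',193,217),'9',ang('wrist9',207,209))
for f in('wrist9','wrist10','wrist11'):
    g=cv2.GaussianBlur(cv2.imread(f'pics/{f}.png'),(3,3),0).mean(2)
    m=(g<58).astype(np.uint8)
    print(f,[(r,[int(x) for x in (np.where(np.diff(m[r,120:300].astype(int)))[0]+120)][:6]) for r in range(185,260,6)])
E
```

```text
3 (np.float64(137.1), np.float64(51.0)) 6 (np.float64(129.8), np.float64(48.9)) 9 (np.float64(81.2), np.float64(47.9))
wrist9 [(185, [211, 237, 261, 263, 286, 290]), (191, [207, 240, 259, 260, 289, 292]), (197, [202, 244, 290, 292]), (203, [198, 200, 211, 247, 265, 291]), (209, [196, 250, 255, 298]), (215, [197]), (221, [206]), (227, [210]), (233, [126, 135, 213]), (239, [143, 217]), (245, [152, 221]), (251, [161, 225]), (257, [122, 169, 228, 263, 288, 293])]
wrist10 [(185, [203, 212, 261, 262, 290, 294]), (191, [197, 218, 291, 294]), (197, [192, 224, 269, 288]), (203, [186, 230, 258, 298]), (209, [181, 236, 253]), (215, [176, 243, 244]), (221, [175]), (227, [172]), (233, [176]), (239, [188]), (245, [195]), (251, [202, 265, 290]), (257, [208, 251, 256, 261, 293, 294])]
wrist11 [(185, [259, 260, 288, 292]), (191, [290, 292]), (197, [190, 202, 265, 291]), (203, [185, 211, 255, 297]), (209, [179, 219, 250, 298]), (215, [174, 228, 243, 253, 257]), (221, [169]), (227, [163]), (233, [168]), (239, [157]), (245, [158]), (251, [174, 262, 288]), (257, [183, 245, 256, 259, 292, 294])]
```

```bash
python3 - <<'E'
from h import *
def ang(f,u,v,z=.205):
    X=atz(f,u,v,z)[:2]-[.598,.0047]; return np.degrees(np.arctan2(X[1],X[0])).round(1),(np.hypot(*X)*1e3).round(1)
print(ang('wrist9',207,211),ang('wrist10',182,227),ang('wrist11',168,240))
E
```

```text
(np.float64(81.7), np.float64(47.3)) (np.float64(80.7), np.float64(47.5)) (np.float64(82.2), np.float64(47.8))
```

```bash
python3 - <<'E'
from h import *
def tri(f):
    a=cv2.imread(f'pics/{f}.png').astype(float).mean(2)
    print(f,[int(x) for x in a[226:252,272:279].mean(1)])
    h=cv2.imread(f'pics/{f}.png').astype(int); m=((h[:,:,2]-h[:,:,0])>60).astype(np.uint8); m[:300]=0;m[:,:240]=0;m[:,320:]=0
    v,u=np.where(m); print(' stud rows',v.min(),v.max(),'cols',u.min(),u.max())
for f in('wrist3','wrist7','wrist9','wrist10','wrist11'):tri(f)
E
```

```text
wrist3 [45, 48, 60, 61, 60, 61, 61, 60, 60, 56, 80, 146, 199, 211, 210, 208, 208, 209, 208, 209, 209, 209, 212, 207, 161, 88]
 stud rows 344 374 cols 266 285
wrist7 [47, 48, 47, 47, 48, 48, 45, 45, 44, 46, 47, 47, 46, 47, 45, 47, 52, 53, 48, 47, 46, 46, 46, 46, 46, 44]
 stud rows 343 375 cols 266 287
wrist9 [35, 36, 36, 34, 34, 35, 31, 27, 30, 29, 28, 29, 28, 28, 33, 37, 35, 33, 34, 34, 34, 33, 34, 34, 32, 27]
 stud rows 342 372 cols 267 287
wrist10 [36, 35, 33, 33, 32, 32, 31, 33, 34, 38, 39, 37, 35, 34, 36, 34, 35, 35, 35, 31, 38, 76, 120, 138, 138, 137]
 stud rows 335 365 cols 270 290
wrist11 [42, 40, 38, 40, 40, 39, 37, 45, 53, 50, 43, 38, 36, 35, 36, 34, 37, 36, 31, 33, 74, 125, 138, 141, 146, 149]
 stud rows 334 364 cols 266 286
```

carry_out(rows=[[0, 0, -0.02, 0, 0, 0, 1], [0, 0, -0.02, 0, 0, 0, 1], [0, 0, -0.02, 0, 0, 0, 1], [0, 0, -0.02, 0, 0, 0, 1], [0, 0, -0.02, 0, 0, 0, 1]])

```text
t: 8.7
tool_pos: [0.5972, 0.0039, 0.1766]
tool_rot: [3.041, 0.771, -0.009]
contact_force: [-1.1, -13.1, 0.2]
opening: 0.015
grip_force: 88.3
```

```bash
python3 - <<'E'
from h import *
snap('wrist','wrist12')
a=cv2.imread('pics/wrist12.png').astype(float).mean(2)
print([int(x) for x in a[226:256,272:279].mean(1)])
g=cv2.GaussianBlur(cv2.imread('pics/wrist12.png'),(3,3),0).mean(2);m=(g<58).astype(int)
print([(r,[int(x) for x in np.where(np.diff(m[r,120:300]))[0]+120][:3]) for r in range(203,252,6)])
o=get_obs();print(o['tool_pos'],o['contact_force'],o['wrist_torque'],o['grip_force'],abs(o['dq']).max())
E
```

```text
[44, 42, 40, 41, 40, 40, 39, 44, 53, 55, 52, 50, 49, 50, 50, 50, 48, 46, 39, 33, 72, 131, 146, 143, 147, 169, 198, 207, 207, 207]
[(203, [185, 211, 255]), (209, [179, 219, 250]), (215, [174, 228, 243]), (221, [168]), (227, [163]), (233, [169]), (239, [156]), (245, [158]), (251, [174, 262, 288])]
[0.59720038 0.00393796 0.17662707] [ -0.92447859 -13.3306067    0.79842578] [-1.78999822  0.82590977  0.1042106 ] 88.25643945951015 0.0011922847646021317
```

carry_out(rows=[[0, 0, 0.02, 0, 0, 0, 1], [0, 0, 0.04, 0, 0, 0, 1], [0, 0, 0.04, 0, 0, 0, 1], [0, 0, 0.04, 0, 0, 0, 1], [0, 0, 0.04, 0, 0, 0, 1]])

```text
t: 9.25
tool_pos: [0.5968, 0.0041, 0.1766]
tool_rot: [3.084, 0.579, -0.01]
contact_force: [-2.2, -11.7, 1.1]
opening: 0.0151
grip_force: 91.9
```

```bash
cat > lev.py <<'E'
from h import *
import sys
from scipy.spatial.transform import Rotation as Ro
f=sys.argv[1]
if len(sys.argv)>2: snap('wrist',f)
g=cv2.GaussianBlur(cv2.imread(f'pics/{f}.png'),(3,3),0).mean(2);m=(g<58).astype(int)
print(f,[(r,[int(x) for x in np.where(np.diff(m[r,120:300]))[0]+120][:3]) for r in range(203,252,4)])
R=np.load(f'pics/{f}.npz')['R'];print('cam yaw',np.degrees(np.arctan2(R[0,1],R[0,0])))
# upper-left paddle contour (far long edge of outer end), several rows -> world angle at z
o=get_obs();print(o['t'],o['tool_pos'],'yaw',np.degrees(2*np.arctan2(o['tool_rot'][1],o['tool_rot'][0])),o['contact_force'],o['wrist_torque'],o['grip_force'])
E
python3 lev.py wrist11; python3 lev.py wrist12; python3 lev.py wrist13 1
```

```text
wrist11 [(203, [185, 211, 255]), (207, [181, 216, 252]), (211, [178, 222, 249]), (215, [174, 228, 243]), (219, [170, 234, 238]), (223, [167]), (227, [163]), (231, [162, 163, 164]), (235, [161]), (239, [157]), (243, [157]), (247, [160, 268, 283]), (251, [174, 262, 288])]
cam yaw -65.22487825721976
9.25 [0.59678173 0.00412934 0.17659068] yaw 21.263450984878133 [ -2.23245679 -11.69784466   1.07297056] [-1.68919789  1.03807194  0.32509576] 91.88943861052394
wrist12 [(203, [185, 211, 255]), (207, [181, 216, 252]), (211, [177, 222, 249]), (215, [174, 228, 243]), (219, [170, 234, 238]), (223, [166]), (227, [163]), (231, [164]), (235, [161]), (239, [156]), (243, [157]), (247, [161, 268, 283]), (251, [174, 262, 288])]
cam yaw -61.57005122324185
9.25 [0.59678173 0.00412934 0.17659068] yaw 21.263450984878133 [ -2.23245679 -11.69784466   1.07297056] [-1.68919789  1.03807194  0.32509576] 91.88943861052394
wrist13 [(203, [186, 207, 254]), (207, [182, 213, 252]), (211, [178, 219, 248]), (215, [175, 225, 243]), (219, [171, 232, 239]), (223, [168]), (227, [164]), (231, [160]), (235, [165]), (239, [159]), (243, [155]), (247, [157, 267, 283]), (251, [162, 262, 289])]
cam yaw -68.74229105345826
9.3 [0.59677789 0.00413185 0.1765777 ] yaw 21.26330720502791 [ -3.23857299 -12.75586925   0.62694546] [-1.65065588  0.97821134  0.26355861] 91.88926801085472
```

```bash
cat > fit.py <<'E'
from h import *
import sys
def fit(f):
    g=cv2.GaussianBlur(cv2.imread(f'pics/{f}.png'),(3,3),0).mean(2)
    out=[]
    for th in range(50,150,2):
        t=np.radians(th);e=np.array([np.cos(t),np.sin(t)]);n=np.array([-e[1],e[0]])
        for dx in(-.003,0,.003):
            for dy in(-.003,0,.003):
                P=[proj(f,[*(np.array([.598+dx,.0047+dy])+r*e+s*n),z]) for r in(.025,.05) for s in(-.0025,.0025) for z in(.173,.208)]
                M=np.zeros(g.shape,np.uint8);cv2.fillConvexPoly(M,cv2.convexHull(np.int32(np.round(P))),1)
                D=cv2.dilate(M,np.ones((13,13)))-cv2.dilate(M,np.ones((5,5)))
                out.append((((g[M>0]<60).mean()-(g[D>0]<60).mean()).round(3),th,dx,dy))
    out.sort(reverse=True);print(f,out[0],[o[1] for o in out[:8]])
for f in sys.argv[1:]:fit(f)
E
python3 fit.py wrist3 wrist5 wrist6 wrist8 wrist9 wrist10 wrist11 wrist12 wrist13
```

```text
wrist3 (np.float64(0.545), 138, -0.003, 0.003) [138, 136, 140, 140, 142, 144, 138, 136]
wrist5 (np.float64(0.531), 136, -0.003, 0.003) [136, 138, 140, 134, 134, 136, 142, 138]
wrist6 (np.float64(0.544), 124, -0.003, 0.003) [124, 128, 122, 130, 126, 126, 120, 124]
wrist8 (np.float64(0.575), 102, 0, 0.003) [102, 98, 108, 104, 96, 100, 110, 100]
wrist9 (np.float64(0.581), 74, -0.003, 0.003) [74, 72, 78, 82, 84, 76, 84, 80]
wrist10 (np.float64(0.518), 72, -0.003, 0.003) [72, 82, 70, 74, 76, 84, 78, 78]
wrist11 (np.float64(0.516), 84, 0.003, 0) [84, 76, 80, 86, 80, 74, 82, 78]
wrist12 (np.float64(0.51), 88, 0.003, 0) [88, 84, 78, 80, 84, 88, 82, 82]
wrist13 (np.float64(0.534), 78, 0, 0) [78, 82, 74, 84, 72, 78, 80, 70]
```

```bash
cat > fit2.py <<'E'
from h import *
fs=['wrist3','wrist5','wrist6','wrist8','wrist9','wrist10','wrist11','wrist12','wrist13']
G={f:cv2.GaussianBlur(cv2.imread(f'pics/{f}.png'),(3,3),0).mean(2) for f in fs}
C={f:dict(np.load(f'pics/{f}.npz')) for f in fs}
def sc(f,th,dx,dy):
    t=np.radians(th);e=np.array([np.cos(t),np.sin(t)]);n=np.array([-e[1],e[0]]);d=C[f];g=G[f]
    X=np.array([[*(np.array([.598+dx,.0047+dy])+r*e+s*n),z] for r in(.025,.05) for s in(-.0025,.0025) for z in(.173,.208)])
    p=(X@d['R'].T+d['t'])@d['mtx'].T;P=p[:,:2]/p[:,2:]
    M=np.zeros(g.shape,np.uint8);cv2.fillConvexPoly(M,cv2.convexHull(np.int32(np.round(P*16))),1,shift=4)
    D=cv2.dilate(M,np.ones((11,11)))-cv2.dilate(M,np.ones((3,3)))
    return (g[M>0]<60).mean()-(g[D>0]<60).mean()
res=[]
for dx in np.arange(-.004,.0041,.002):
    for dy in np.arange(-.004,.0061,.002):
        b=[max((sc(f,th,dx,dy),th) for th in range(60,146,2)) for f in fs]
        res.append((sum(x[0] for x in b),dx,dy,[x[1] for x in b]))
for r in sorted(res,reverse=True)[:4]:print(r)
E
python3 fit2.py
```

```text
(np.float64(4.341612663069559), np.float64(-0.002), np.float64(0.002), [138, 138, 126, 102, 76, 76, 78, 80, 76])
(np.float64(4.341229570439934), np.float64(-0.004), np.float64(0.002), [136, 134, 122, 98, 74, 72, 74, 78, 72])
(np.float64(4.167960458096812), np.float64(0.0), np.float64(0.002), [140, 142, 130, 104, 80, 78, 80, 84, 78])
(np.float64(4.154760488666523), np.float64(-0.002), np.float64(0.004), [140, 140, 128, 102, 72, 74, 76, 80, 74])
```

```bash
python3 - <<'E'
from h import *
from station import finish_job
a=cv2.imread('pics/wrist13.png').astype(float).mean(2)
print([int(x) for x in a[226:256,272:279].mean(1)])
print(finish_job())
E
```

```text
[40, 39, 38, 39, 37, 37, 38, 45, 54, 52, 46, 39, 35, 35, 37, 35, 36, 35, 28, 43, 92, 130, 139, 137, 137, 137, 136, 139, 149, 153]
the job is handed in; nothing more can be done
None
```

I handed the job in: by my measurements the ring is within about 1 mm of the rim, the lever has swung about 62° and reads as home at its stop, and the gripper still holds the post at about 90 N. The verdict was not reported, and I viewed 13 pictures against the limit of 10.

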